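Change over the battery charging cradles

TASK

Change over the charging station: for each of the two charged battery packs, press the catch of its cradle so that the pack pops loose, slide it out and stand it in the white tray; lift the dust cover off the covered cradle and set it right way up in the tray too, and slide every flat pack from the mat into a cradle of its own, fully home until its catch has clicked up behind it; do not knock the glue bottle over.

Things in the scene. Friction and masses are not known exactly. Their poses are not given: they have to be found in the camera images.
- flat1_c (a point): Flat (empty) battery pack: dark plastic block 80 mm long (its x), 58 wide (its y), 50 high, about 0.5 kg, the same both ways round. Point: its centre, 25 mm above its underside; z up. The upper 37 mm is a plain block to grip; the lower 13 mm is a dovetail foot along x, 45 mm wide below, 35 mm above. Starts on the green mat; absent in some runs.
- flat2_c (a point): Flat (empty) battery pack: dark plastic block 80 mm long (its x), 58 wide (its y), 50 high, about 0.5 kg, the same both ways round. Point: its centre, 25 mm above its underside; z up. The upper 37 mm is a plain block to grip; the lower 13 mm is a dovetail foot along x, 45 mm wide below, 35 mm above. Starts on the green mat; absent in some runs.
- flat3_c (a point): Flat (empty) battery pack: dark plastic block 80 mm long (its x), 58 wide (its y), 50 high, about 0.5 kg, the same both ways round. Point: its centre, 25 mm above its underside; z up. The upper 37 mm is a plain block to grip; the lower 13 mm is a dovetail foot along x, 45 mm wide below, 35 mm above. Starts on the green mat; absent in some runs.
- charged1_c (a point): Charged battery pack: dark plastic block 80 mm long (its x), 58 wide (its y), 50 high, about 0.5 kg, the same both ways round. Point: its centre, 25 mm above its underside; z up. The upper 37 mm is a plain block to grip; the lower 13 mm is a dovetail foot along x, 45 mm wide below, 35 mm above. Home in cradle A at the start.
- charged2_c (a point): Charged battery pack: dark plastic block 80 mm long (its x), 58 wide (its y), 50 high, about 0.5 kg, the same both ways round. Point: its centre, 25 mm above its underside; z up. The upper 37 mm is a plain block to grip; the lower 13 mm is a dovetail foot along x, 45 mm wide below, 35 mm above. Home in cradle C at the start.
- dock_a: Charging cradle A (holds charged pack 1 at the start), fixed. Origin: on the table under the centre of a fully home pack; x = slide-in direction, away from the robot; z up. Grey base 96 mm wide, x = -50 to +80 mm, flat deck 22 mm above the table; on it two inward-leaning aluminium rails 11 mm high, 65 mm over the outsides (76 at the mouth), x = -36 to +38 mm: a dovetail groove with 2 mm play each side of a pack's foot.
- mouth_a (a point): Mouth of cradle A's groove: on its deck, 50 mm before the cradle's origin (-x), slightly flared, with a bevelled sill reaching 12 mm farther out. A pack enters level, foot on the deck, from where its centre is 95 mm or more before the cradle's origin, and slides along +x. Fully home its centre is over the origin, 47 mm above the table; an end stop lies 3.5 mm farther.
- catch_a (a joint): Sprung catch of cradle A, in m: 0 = up (holding a pack that is home), grows as pressed down, 0.009 = fully down; the pack is free from 0.006 on; about 3 N hold it fully down. Pressed fully down it frees the pack, and the ejector slides the pack about 16 mm towards -x; the tab may then be let go, the catch no longer holds the pack, which can be gripped and slid out along -x.
- tab_a (a point): Where to press the catch of cradle A: on its flat steel thumb tab (34 mm wide, 36 mm long), which lies in front of the cradle's mouth; the point is 85 mm before the cradle's origin, on the tab's top, 20 mm above the table; pressed straight down by up to 9 mm; it moves with the tab
- dock_b: Charging cradle B (under the dust cover at the start), fixed. Origin: on the table under the centre of a fully home pack; x = slide-in direction, away from the robot; z up. Grey base 96 mm wide, x = -50 to +80 mm, flat deck 22 mm above the table; on it two inward-leaning aluminium rails 11 mm high, 65 mm over the outsides (76 at the mouth), x = -36 to +38 mm: a dovetail groove with 2 mm play each side of a pack's foot.
- mouth_b (a point): Mouth of cradle B's groove, as for cradle A. A pack sliding in first pushes the catch's wedge down (up to 8 N), then over the last 16 mm compresses a sprung ejector 36 mm above the deck (8 to 15 N in all). Once home the catch pops up behind it and holds it; let go short of home, the ejector pushes it back by up to 16 mm.
- catch_b (a joint): Sprung catch of cradle B, as that of cradle A
- tab_b (a point): Where to press the catch of cradle B: on its flat steel thumb tab (34 mm wide, 36 mm long), which lies in front of the cradle's mouth; the point is 85 mm before the cradle's origin, on the tab's top, 20 mm above the table; pressed straight down by up to 9 mm; it moves with the tab
- dock_c: Charging cradle C (holds charged pack 2 at the start), fixed. Origin: on the table under the centre of a fully home pack; x = slide-in direction, away from the robot; z up. Grey base 96 mm wide, x = -50 to +80 mm, flat deck 22 mm above the table; on it two inward-leaning aluminium rails 11 mm high, 65 mm over the outsides (76 at the mouth), x = -36 to +38 mm: a dovetail groove with 2 mm play each side of a pack's foot.
- mouth_c (a point): Mouth of cradle C's groove, as for cradles A and B. A pack leaves only by sliding level along -x until its centre is 95 mm or more before the cradle's origin; then it can be lifted. The end stop of each cradle is a 74 mm wide block, top 46 mm above the deck, from x = +43 to +64 mm, with the ejector in front of it.
- catch_c (a joint): Sprung catch of cradle C, as that of cradle A
- tab_c (a point): Where to press the catch of cradle C: on its flat steel thumb tab (34 mm wide, 36 mm long), which lies in front of the cradle's mouth; the point is 85 mm before the cradle's origin, on the tab's top, 20 mm above the table; pressed straight down by up to 9 mm; it moves with the tab
- cover_grip (a point): Grip of the loose white dust cover over cradle B's rails: a channel upside down, 56 mm long (its x), 88 wide (its y), 27 high, open at both ends, standing on its two side walls on the cradle's deck; on top an upright rib handle 36 mm long along x, 14 thick along y, 34 high. Point: in the rib, 47 mm above the cover's underside; z up; 0.12 kg. Lifts straight up (30 mm or more to be clear).
- tray: White out-tray, fixed: 165 mm (its x) x 245 mm (its y) outside, walls 4 mm thick and 18 mm high, floor about 4 mm thick. Origin: centre of its underside on the table. Room for both charged packs in one half, turned crosswise (centres at y +64 mm, x -45 and +45 mm, their x along the tray's y) and the cover in the other (y -60 mm, its x along the tray's x).
- glue_c (a point): White glue bottle, 130 mm high, 50 mm across, a bystander. Point: half-way up

How it is judged:
By the outcome, as a careful person would: the job done as asked, in the order asked, and still so for the second after the job is handed in, with the robot touching nothing.
Of flat1, flat2, flat3 only 2 to 3 are there at a start; the rules pass over those that are not, and their reading is None.
At some moment in a run one of flat1, flat2, flat3 may be knocked a few centimetres aside while the robot is not near it.
It also fails if it takes over 210 s, if anything falls off the work surface, if the arm or the gripper's body presses on something with over 40 N, if the wrist force passes 120 N, or if a joint passes its speed limit or range.

ROBOT

A 6-joint arm with a two-finger parallel gripper is mounted at the origin on the work surface. World frame = base frame: x ahead of the robot, y to its left, z up, the work surface at z = 0. Lengths are in mm, angles in rad, forces in N, time in s.
With the tool pointing down it reaches from about 400 to 925 mm from the base axis. Payload 12.5 kg.
Tool frame: the origin (TCP) lies on the mounting face of the last link; the fingertips stand 190 mm ahead of it and the grasp point (between the pads) lies 171 mm ahead of it; z points along the fingers, y is the line along which they close (so a half turn about z gives the same grasp; the last joint's range is limited). The gripper opens to 95 mm and grips with 3 to 60 N. Pads are 20 mm wide; open, the fingers measure 119 mm over their backs; the gripper's body (75 mm by 180 mm) begins 59 mm behind the grasp point.
Start: joints at [1.201, 0.491, 1.559, -0, 1.092, -0.106], TCP at [162.945, 603.385, 404.761] pointing down, gripper open.
Joint ranges: [-3.1, 3.1], [-0.84, 2.19], [0.05, 2.79], [-1.13, 4.28], [0.06, 2.93], [-2.69, 2.69]. Speed limits (rad/s): [2.22, 2.22, 2.79, 3.14, 3.14, 3.14].

INTERFACE

Orientations are given as a unit quaternion [w, x, y, z].
In Python, from cell import sense, camera, finish_job gives the robot as it stands.
- The arm moves only by the tool carry_out, never from a script. Its argument "motion" is text: rows parted by semicolons, each of 5 numbers parted by spaces: the closure, from -1 (fully open) to 1 (shut), then the shift along the tool's x, y, z in units of 25 mm (1.0 is 25 mm), then the turn about the tool's z in units of 5 degrees (1.0 is 5 degrees). A call has 1 to 20 rows; each row shifts and turns the commanded pose from where the row before left it, along the tool's axes as they then stand; what a row does not reach is not made up. A row lasts 1/12 s, in which the tool goes at most 41.7 mm and 7.16 degrees, less where a joint would pass 70% of its speed; a pose out of reach is approached as far as the arm can. A call is refused whole if a number of a shift passes 1 or a number of a turn 1, either way. A call with a gripper value outside its range is refused whole. The fingers move at their own pace and stop on an object; the grip force is fixed at half the most. Time passes only in rows, so rows that do not move let the fingers close. It gives the time, the measured TCP pose, the force, the opening and the grip force at its end, in the units of the state.
- sense(): the state, without advancing time (a new reading comes with each control period).
- camera(name): name is "scene" or "top" or "wrist"; returns a dict with "img" (420x560x3 uint8, blue, green, red), "intrinsics" (3x3 intrinsics, pixels), "origin" and "rotation" of the camera in the world. Camera axes: x right, y down, z forward; pixel columns grow to the right and rows downward; lengths in mm; the calibration is good to about 2 mm. A picture is of the moment at which its call begins. There is no depth.
- finish_job(): hands the job in; it is judged then, once.
The state is a dict: "time_s": time; "joints": joint angles; "qd": joint speeds; "joint_efforts": joint torques, N m; "eef_pos": TCP position; "tcp_rot": TCP orientation; "contact_force": force on the tool from outside, world axes, zero at the start; "moment": the same for the moment, N m; "width": finger opening in mm; "finger_force": force on a finger pad.
Only numpy, scipy, OpenCV 4.12 (cv2) and the standard library are available. Lean on these libraries where they do the work, as an engineer would, in place of code of your own. Each camera call takes 0.05 s, during which the arm holds its last target. There are 200 camera calls.

## Working session

There is one attempt and no reset: what is moved stays moved. The work goes in short steps, Python scripts to look and compute and a tool call to move; the robot and the scene stay as the last step left them, time stands still between calls to the robot, and variables do not carry over. Pictures are saved under pics/ and viewed, at most 14 in all, crops included, and the job is handed in when it is done.

Besides the shell and the picture viewer there is one more tool, called after "Call:" by a JSON object that holds its "method" and its "body", one argument or row to a line. carry_out: Moves the arm, as the interface text tells. Its arguments: {"type":"object","properties":{"motion":{"type":"string"}},"required":["motion"]}

```bash
ls; mkdir -p pics
python3 - <<'E'
from cell import *
import cv2,numpy as np
for n in ['scene','top']:
    c=camera(n);cv2.imwrite(f'pics/{n}0.png',c['img']);print(n,c['intrinsics'],c['origin'],c['rotation'])
print(sense())
E
```

```text
pics
scene [[441.21108133   0.         285.84527234]
 [  0.         441.21108133 205.09715862]
 [  0.           0.           1.        ]] [1224.81632353  722.06822919  856.60650572] [-0.15567674  0.34401972  0.83294529 -0.40449639]
top [[489.96828556   0.         274.78654589]
 [  0.         489.96828556 214.76294184]
 [  0.           0.           1.        ]] [ 4.64137591e+02 -8.86260539e-01  1.15546779e+03] [ 0.04304849 -0.69711064  0.71499605 -0.03105207]
{'time_s': 0.1, 'joints': array([ 1.20141066e+00,  4.91516323e-01,  1.55939827e+00, -2.60273680e-05,
        1.09171103e+00, -1.05617066e-01]), 'qd': array([-0.0011271 , -0.00051126, -0.00138037, -0.00106422, -0.00131344,
       -0.0002897 ]), 'joint_efforts': array([ 3.17433653e-03, -6.13623905e+01, -2.58603877e+01,  6.94504939e-02,
        4.70300729e-02, -2.81527105e-05]), 'eef_pos': array([162.93070908, 603.36101604, 404.20613589]), 'tcp_rot': array([-1.10294381e-04,  1.31496342e-01,  9.91316521e-01, -5.04702253e-04]), 'contact_force': array([ 0.71346142, -0.51140479, -0.20731975]), 'moment': array([ 0.02691946,  0.03273506, -0.02563227]), 'finger_force': 0.0, 'width': 95.08482156669996}
```

View pics/top0.png

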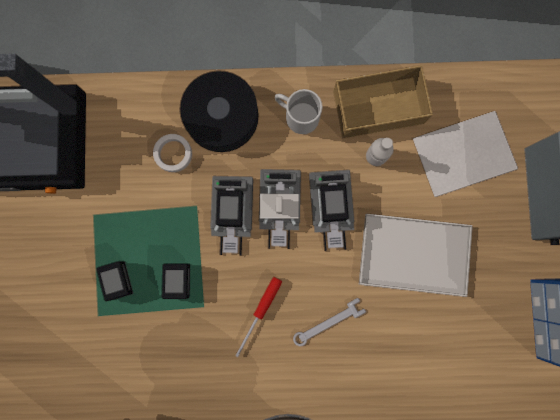

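View pics/scene0.png

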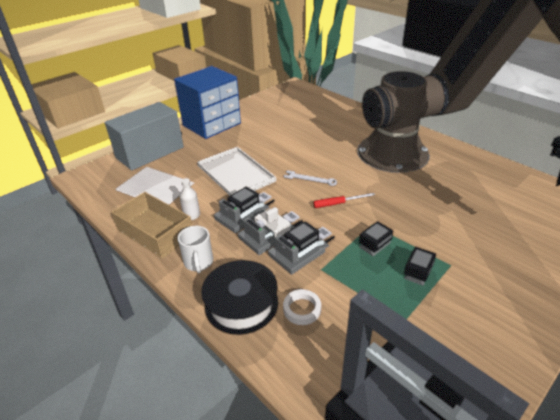

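The top view shows cradles at about px (231,205), (280,200) and (332,200), the middle one covered. Two flat packs are on the mat, at (114,281) and (175,281). The tray is at (416,255) and the glue bottle at (380,150). The scene view agrees, with no third flat.

```bash
cat > h.py <<'E'
from cell import *
import cv2,numpy as np
from scipy.spatial.transform import Rotation as Ro
def rot(q):
    q=np.asarray(q)
    return q if q.shape==(3,3) else Ro.from_quat([q[1],q[2],q[3],q[0]]).as_matrix()
def ray(c,px,z):
    px=np.atleast_2d(np.asarray(px,float)); K=np.asarray(c['intrinsics'])
    d=np.c_[(px[:,0]-K[0,2])/K[0,0],(px[:,1]-K[1,2])/K[1,1],np.ones(len(px))]@rot(c['rotation']).T
    o=np.asarray(c['origin']); return o+d*((z-o[2])/d[:,2])[:,None]
def pose():
    s=sense(); R=rot(s['tcp_rot']); return np.array(s['eef_pos']),R,np.degrees(np.arctan2(-R[0,1],R[1,1]))
# yaw = world angle of tool y axis relative to world +y (ccw +); tool turn +1 = -5deg yaw
def plan(x,y,z,yaw=None):
    p,R,w=pose(); d=np.array([x,y,z])-p
    t=0 if yaw is None else -(yaw-w)/5
    print('at',p.round(1),'yaw',round(w,2),'shift units now-axes',(R.T@d/25).round(3),'turn',round(t,3))
    if yaw is not None:
        R2=R@Ro.from_euler('z',-(yaw-w),degrees=True).as_matrix(); print('  after turning:',(R2.T@d/25).round(3))
E
python3 - <<'E'
from h import *
c=camera('top');im=c['img']
cv2.imwrite('pics/crop1.png',cv2.resize(im[155:265,200:365],None,fx=4.8,fy=4.8,interpolation=cv2.INTER_CUBIC))
print(rot(c['rotation']).round(3))
g=cv2.cvtColor(im,cv2.COLOR_BGR2GRAY)
for n,(x0,y0,x1,y1) in {'f1':(95,255,140,305),'f2':(155,255,195,305)}.items():
    m=(g[y0:y1,x0:x1]<45).astype('uint8')
    hsv=cv2.cvtColor(im[y0:y1,x0:x1],cv2.COLOR_BGR2HSV)
    m=((hsv[...,1]<70)|(g[y0:y1,x0:x1]<35)).astype('uint8')
    k=max(cv2.findContours(m,0,1)[0],key=cv2.contourArea)
    r=cv2.minAreaRect(k+np.array([[x0,y0]]));b=cv2.boxPoints(r);print(n,r,ray(c,b,50)[:,:2].round(0).tolist(),ray(c,[r[0]],50)[:,:2])
hsv=cv2.cvtColor(im,cv2.COLOR_BGR2HSV)
m=((hsv[...,1]<45)&(g>110)).astype('uint8');m[:205]=0;m[300:]=0;m[:,:355]=0;m[:,480:]=0
k=max(cv2.findContours(cv2.morphologyEx(m,cv2.MORPH_CLOSE,np.ones((5,5))),0,1)[0],key=cv2.contourArea)
r=cv2.minAreaRect(k);print('tray',r,ray(c,cv2.boxPoints(r),18)[:,:2].round(0).tolist(),ray(c,[r[0]],18)[:,:2])
for n,p,z in [('A',(231,208),72),('B',(280,203),83),('C',(333,202),72),('glue',(378,155),65)]:print(n,ray(c,[p],z)[:,:2])
E
```

```text
[[-0.024 -0.994  0.105]
 [-1.     0.026  0.016]
 [-0.018 -0.104 -0.994]]
f1 ((112.39735412597656, 280.9398498535156), (35.759769439697266, 33.782466888427734), 75.3791275024414) [[471.0, 433.0], [488.0, 359.0], [410.0, 338.0], [393.0, 412.0]] [[440.59226493 385.55881935]]
f2 ((175.5, 281.0), (34.0, 27.0), 90.0) [[476.0, 273.0], [474.0, 212.0], [399.0, 213.0], [400.0, 273.0]] [[437.06070521 243.02339943]]
tray ((415.9268798828125, 254.65853881835938), (109.54808807373047, 71.55963134765625), 6.34019136428833) [[419.0, -169.0], [583.0, -194.0], [548.0, -444.0], [386.0, -415.0]] [[ 483.18495302 -305.73225754]]
A [[596.11856796 113.41674699]]
B [[603.01182098   3.8182524 ]]
C [[ 603.52593136 -114.07375927]]
glue [[ 708.66476267 -220.1245554 ]]
```

View pics/crop1.png

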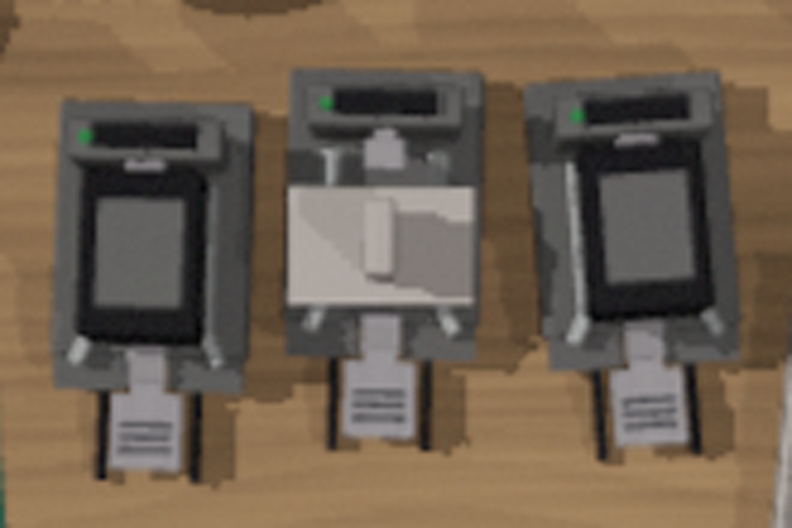

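The crop shows three slightly yawed cradles. A's pack label is at crop (140,250), the cover rib at (380,238) and C's pack at (648,228), with the tabs below them. Next I move over the cradles for close wrist views.

```bash
python3 -c "
from h import *
plan(500,110,420,0)"
```

```text
at [163.  603.4 404.3] yaw -15.12 shift units now-axes [-18.162 -15.536  -0.616] turn -3.024
  after turning: [-13.482 -19.735  -0.616]
```

Call:
{"method": "carry_out", "body": {
  "motion": "-1 -0.91 -0.777 -0.03 0;-1 -0.91 -0.777 -0.03 0;-1 -0.91 -0.777 -0.03 0;-1 -0.91 -0.777 -0.03 0;-1 -0.91 -0.777 -0.03 0;-1 -0.91 -0.777 -0.03 0;-1 -0.91 -0.777 -0.03 0;-1 -0.91 -0.777 -0.03 0;-1 -0.91 -0.777 -0.03 0;-1 -0.91 -0.777 -0.03 0;-1 -0.91 -0.777 -0.03 0;-1 -0.91 -0.777 -0.03 0;-1 -0.91 -0.777 -0.03 0;-1 -0.91 -0.777 -0.03 0;-1 -0.91 -0.777 -0.03 0;-1 -0.91 -0.777 -0.03 0;-1 -0.91 -0.777 -0.03 0;-1 -0.91 -0.777 -0.03 0;-1 -0.91 -0.777 -0.03 0;-1 -0.91 -0.777 -0.03 0"
}}

```text
time_s: 1.82
eef_pos: [501.5, 108.3, 419.7]
tcp_rot: [-0.0, 0.132, 0.991, 0.0]
contact_force: [0.1, 1.3, 0.0]
width: 95.2
finger_force: 0.0
```

Call:
{"method": "carry_out", "body": {
  "motion": "-1 0 0 0 -0.75;-1 0 0 0 -0.75;-1 0 0 0 -0.75;-1 0 0 0 -0.77;-1 0 0 0 0;-1 0 0 0 0"
}}

```text
time_s: 2.32
eef_pos: [500.9, 109.7, 419.6]
tcp_rot: [-0.0, 0.001, 1.0, 0.0]
contact_force: [0.8, 0.8, 0.6]
width: 95.1
finger_force: 0.0
```

```bash
python3 -c "
from h import *
print(pose())
c=camera('wrist');cv2.imwrite('pics/w1.png',c['img']);print(c['intrinsics'],c['origin'],rot(c['rotation']).round(3))"
```

```text
(array([500.87489014, 109.67023341, 419.62695041]), array([[-9.99997242e-01,  2.33800075e-03, -2.20864608e-04],
       [ 2.33798618e-03,  9.99997265e-01,  6.62141029e-05],
       [ 2.21018812e-04,  6.56975419e-05, -9.99999973e-01]]), np.float64(-0.13395769807825295))
[[376.67110922   0.         280.05837667]
 [  0.         376.67110922 206.13934117]
 [  0.           0.           1.        ]] [434.39263693 110.16779034 400.58508572] [[ 0.002  0.972  0.236]
 [ 1.    -0.002 -0.   ]
 [ 0.     0.236 -0.972]]
```

View pics/w1.png

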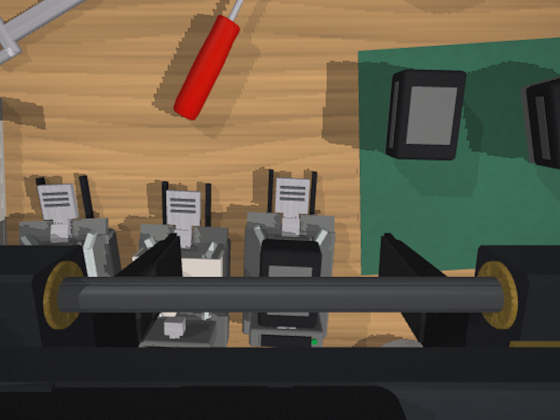

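The wrist view (+y to the right, robot up) shows the cradle mouths at rows 170–240, but the gripper bar hides the rear. I back off in x to see all three.

Call:
{"method": "carry_out", "body": {
  "motion": "-1 0.7 -0.85 0 0;-1 0.7 -0.85 0 0;-1 0.7 -0.85 0 0;-1 0.6 -0.85 0 0;-1 0 -0.85 0 0;-1 0 0 0 0;-1 0 0 0 0;-1 0 0 0 0"
}}

```text
time_s: 3.03
eef_pos: [433.5, 3.7, 419.8]
tcp_rot: [0.0, 0.001, 1.0, 0.0]
contact_force: [-0.3, 0.7, -0.5]
width: 94.9
finger_force: 0.0
```

```bash
python3 -c "
from h import *
print(pose())
c=camera('wrist');cv2.imwrite('pics/w2.png',c['img'][120:300]);cv2.imwrite('pics/w2z.png',cv2.resize(c['img'][110:275,90:470],None,fx=2.1,fy=2.1,interpolation=cv2.INTER_CUBIC));np.savez('w2.npz',**c)"
```

```text
(array([433.49578705,   3.7090108 , 419.7612364 ]), array([[-9.99998735e-01,  1.58180039e-03,  1.64098968e-04],
       [ 1.58183292e-03,  9.99998729e-01,  1.98300730e-04],
       [-1.63785087e-04,  1.98560056e-04, -9.99999967e-01]]), np.float64(-0.09063052612555002))
```

View pics/w2z.png

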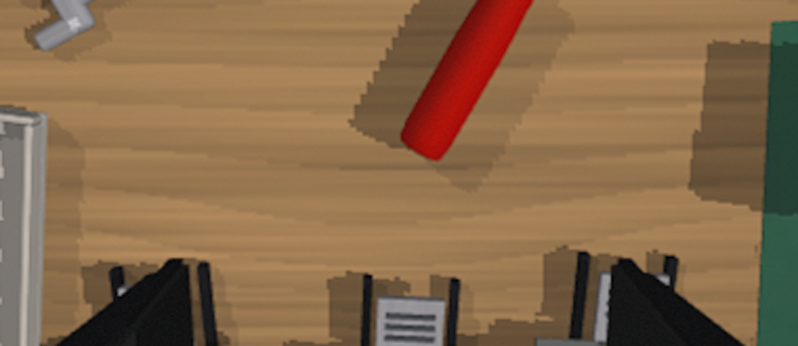

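That was the wrong way: the visible band lies behind the tool. I go forward about 155 mm.

Call:
{"method": "carry_out", "body": {
  "motion": "-1 -1 0 0 0;-1 -1 0 0 0;-1 -1 0 0 0;-1 -1 0 0 0;-1 -1 0 0 0;-1 -1 0 0 0;-1 -0.3 0 0 0;-1 0 0 0 0;-1 0 0 0 0;-1 0 0 0 0"
}}

```text
time_s: 3.92
eef_pos: [590.0, 3.9, 419.6]
tcp_rot: [-0.0, -0.0, 1.0, 0.0]
contact_force: [-0.4, -0.2, -0.3]
width: 95.0
finger_force: 0.0
```

```bash
python3 -c "
from h import *
print(pose())
c=camera('wrist');cv2.imwrite('pics/w3z.png',cv2.resize(c['img'][60:275,90:470],None,fx=2.1,fy=2.1,interpolation=cv2.INTER_CUBIC));np.savez('w3.npz',**c)"
```

```text
(array([590.00581554,   3.86007282, 419.62765812]), array([[-9.99999679e-01, -1.51439551e-04, -7.86847193e-04],
       [-1.51587641e-04,  9.99999971e-01,  1.88149748e-04],
       [ 7.86818676e-04,  1.88268964e-04, -9.99999673e-01]]), np.float64(0.00867684733264729))
```

View pics/w3z.png

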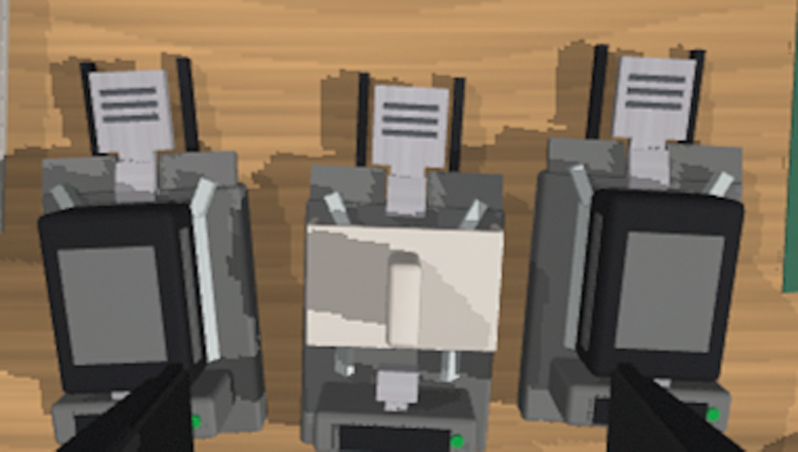

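The view is clear: tabs near crop (132,110), (412,125) and (655,100), labels at (113,305) and (668,290), rib at (404,300). I segment them next.

Run:
```python
from h import *
c=dict(np.load('w3.npz'));im=c['img']
hsv=cv2.cvtColor(im,cv2.COLOR_BGR2HSV).astype(int);g=cv2.cvtColor(im,cv2.COLOR_BGR2GRAY)
F=lambda x,y:(x/2.1+90,y/2.1+60)
def comp(seed,lo,hi,box,z,n):
    x0,y0=map(int,F(*box[:2]));x1,y1=map(int,F(*box[2:]))
    m=np.zeros_like(g);m[y0:y1,x0:x1]=((g>=lo)&(g<=hi)&(hsv[...,1]<60))[y0:y1,x0:x1]
    _,L=cv2.connectedComponents(cv2.morphologyEx(m,cv2.MORPH_CLOSE,np.ones((5,5))),connectivity=4)
    s=tuple(map(int,F(*seed)));k=max(cv2.findContours((L==L[s[1],s[0]]).astype('uint8'),0,1)[0],key=cv2.contourArea)
    w=ray(c,k[:,0,:]+0.0,z)[:,:2].astype('float32');r=cv2.minAreaRect(w)
    b=cv2.boxPoints(r); print(n,'c',np.round(r[0],1),'size',np.round(r[1],1),'ang',round(r[2],2), 'g',g[s[1],s[0]])
for s,b,n in [((113,330),(50,235,175,375),'C'),((668,310),(605,225,735,360),'A')]: comp(s,70,150,b,72,'label'+n)
for s,b,n in [((132,135),(80,60,185,157),'C'),((412,155),(365,75,455,170),'B'),((655,125),(610,45,700,148),'A')]: comp(s,135,255,b,20,'tab'+n)
comp((350,240),120,255,(295,215,515,355),49,'cover')
p,_,_=pose()
for n,q,z in [('ribtopfront',(404,254),83),('rib L',(388,300),83),('rib R',(419,300),83),('ribback',(404,345),83),
 ('C base frontL',(42,160),22),('C base frontR',(237,152),22),('B fl',(310,167),22),('B fr',(502,174),22),('A fl',(549,140),22),('A fr',(743,148),22)]: print(n,ray(c,[F(*q)],z)[0,:2].round(1))
```

```text
labelC c [ 602.6 -118.3] size [50.8 40.8] ang 2.48 g 114
labelA c [596.8 118.7] size [40.9 50.9] ang 87.2 g 116
tabC c [ 522.5 -121. ] size [38.  34.7] ang 2.5 g 181
tabB c [528.8   9. ] size [34.6 37.3] ang 87.2 g 180
tabA c [517.6 122.4] size [34.3 40.1] ang 87.13 g 176
cover c [597.8   6.3] size [87.9 64.7] ang 88.43 g 145
ribtopfront [578.4   6.3]
rib L [ 5.976e+02 -2.000e-01]
rib R [597.6  12.5]
ribback [617.    6.4]
C base frontL [ 544.1 -163.9]
C base frontR [540.4 -71.9]
B fl [547.4 -37.7]
B fr [550.6  53. ]
A fl [534.9  74.6]
A fr [538.5 165.9]
```

```bash
python3 -c "
from h import *
plan(512,122.8,225,-2.8);print(sense()['joints'])"
```

```text
at [590.    3.7 419.9] yaw -0.0 shift units now-axes [3.116 4.762 7.797] turn 0.559
  after turning: [3.345 4.604 7.797]
[-1.05647442e-01  4.26134042e-01  1.62857261e+00  1.32268604e-04
  1.08722550e+00 -1.67644305e+00]
```

Call:
{"method": "carry_out", "body": {
  "motion": "1 0.56 0.76 0.5 0.56;1 0.56 0.77 0.5 0;1 0.56 0.77 0.9 0;1 0.56 0.77 0.9 0;1 0.56 0.77 1 0;1 0.54 0.77 1 0;1 0 0 1 0;1 0 0 1 0;1 0 0 1 0;1 0 0 0 0;1 0 0 0 0"
}}

```text
time_s: 4.88
eef_pos: [511.8, 121.9, 224.8]
tcp_rot: [-0.001, 0.025, 1.0, -0.0]
contact_force: [-0.3, -1.0, 0.6]
width: 27.1
finger_force: 0.0
```

```bash
python3 -c "
from h import *
plan(512,122.8,201,-2.8);print(sense()['width'])"
```

```text
at [511.8 121.9 224.8] yaw -2.82 shift units now-axes [-0.008  0.035  0.951] turn -0.004
  after turning: [-0.008  0.035  0.951]
27.114765924458535
```

Call:
{"method": "carry_out", "body": {
  "motion": "1 0 0 0 0;1 0 0 0 0;1 0 0 0 0;1 0 0 0 0;1 0 0 0.15 0;1 0 0 0.2 0;1 0 0 0.2 0;1 0 0 0.2 0;1 0 0 0.2 0;1 0 0 0 0;1 0 0 0 0;1 0 0 0 0;1 0 0 0 0"
}}

```text
time_s: 5.97
eef_pos: [512.2, 122.0, 201.0]
tcp_rot: [0.0, 0.025, 1.0, 0.0]
contact_force: [-0.9, -0.5, 9.6]
width: 0.6
finger_force: 4.8
```

```bash
python3 -c "
from h import *
c=camera('top');cv2.imwrite('pics/t2.png',cv2.resize(c['img'][155:265,200:365],None,fx=4.8,fy=4.8,interpolation=cv2.INTER_CUBIC));print(pose(),sense()['contact_force'])"
```

```text
(array([512.20664002, 121.98842367, 201.01716921]), array([[-9.98797829e-01,  4.90191079e-02,  1.56690194e-04],
       [ 4.90191202e-02,  9.98797837e-01,  7.56738735e-05],
       [-1.52792361e-04,  8.32637161e-05, -9.99999985e-01]]), np.float64(-2.80971400817681)) [-0.93966559 -1.23172047  9.62759174]
```

View pics/t2.png

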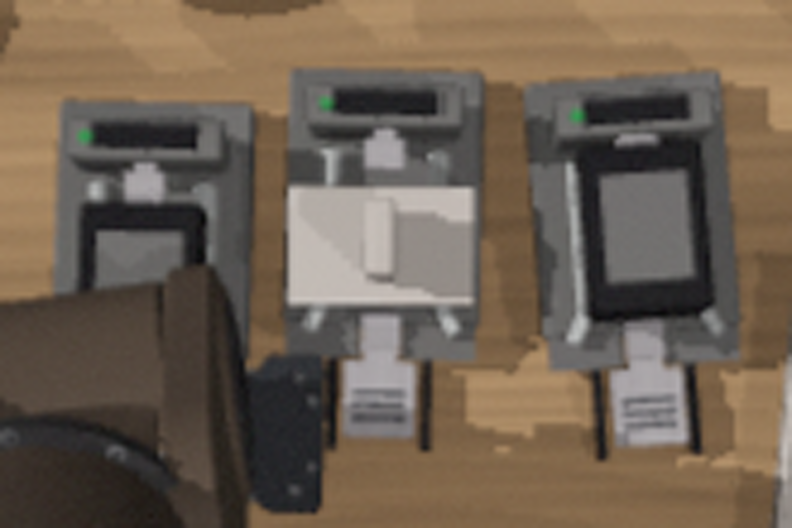

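Pack A has slid out about 16 mm (its rear edge moved to crop row 205). Now I raise, open and go over it.

Call:
{"method": "carry_out", "body": {
  "motion": "-1 0 0 -1 0;-1 0 0 -1 0;-1 0 0 -1 0;-1 0 0 -0.6 0;-1 -0.8 0.02 0 0;-1 -0.9 0.02 0 0;-1 -1 0.02 0 0;-1 0 0 0 0;-1 0 0 0 0;-1 0 0 0 0"
}}

```text
time_s: 6.85
eef_pos: [579.0, 120.2, 290.1]
tcp_rot: [-0.001, 0.025, 1.0, -0.0]
contact_force: [-0.7, -0.5, -0.5]
width: 62.1
finger_force: 0.0
```

Run:
```python
from h import *
c=camera('wrist');im=c['img'];g=cv2.cvtColor(im,cv2.COLOR_BGR2GRAY)
plan(580.8,119.5,231,-2.8);print(sense()['width'])
cv2.imwrite('pics/w4.png',im)
```

```text
at [578.9 120.2 290.4] yaw -2.81 shift units now-axes [-0.083 -0.024  2.375] turn -0.002
  after turning: [-0.083 -0.024  2.375]
66.01634672680541
```

Wait to open, descend, close.

Call:
{"method": "carry_out", "body": {
  "motion": "-1 0 -0.02 0 0;-1 0 0 0 0;-1 0 0 0 0;-1 0 0 0 0;-1 0 0 0.6 0;-1 0 0 0.6 0;-1 0 0 0.6 0;-1 0 0 0.57 0;-1 0 0 0 0;1 0 0 0 0;1 0 0 0 0;1 0 0 0 0;1 0 0 0 0;1 0 0 0 0;1 0 0 0 0;1 0 0 0 0;1 0 0 0 0;1 0 0 0 0;1 0 0 0 0"
}}

```text
time_s: 8.48
eef_pos: [579.7, 119.6, 232.1]
tcp_rot: [0.0, 0.025, 1.0, 0.0]
contact_force: [-1.0, -0.4, 5.4]
width: 57.8
finger_force: 30.0
```

Run:
```python
from h import *
plan(596.8-130,118.7+6.3,231,-2.8);s=sense();print(s['width'],s['finger_force'],s['contact_force'],s['moment'])
```

```text
at [579.7 119.6 232.1] yaw -2.81 shift units now-axes [ 4.522 -0.008  0.042] turn -0.003
  after turning: [ 4.522 -0.007  0.042]
57.759426006833245 30.00080108642578 [-0.98842545 -0.40357348  5.40381209] [-0.15014077  0.17916345  0.02520115]
```

Call:
{"method": "carry_out", "body": {
  "motion": "1 0 0 -0.03 0;1 0.3 0 0 0;1 0.5 0 0 0;1 0.5 0 0 0;1 0.5 0 0 0;1 0.5 0 0 0;1 0.5 0 0 0;1 0.5 0 0 0;1 0.5 0 0 0;1 0.5 0 0 0;1 0.3 0 0 0;1 0 0 0 0;1 0 0 -0.4 0;1 0 0 -0.8 0;1 0 0 -1 0;1 0 0 -1 0;1 0 0 -1 0"
}}

```text
time_s: 9.9
eef_pos: [465.2, 125.2, 339.3]
tcp_rot: [0.0, 0.025, 1.0, 0.0]
contact_force: [0.9, -0.6, -4.1]
width: 57.7
finger_force: 30.0
```

Run:
```python
from h import *
plan(590,-300,420,-2.8);s=sense();print(s['width'],s['finger_force'],s['contact_force'],s['moment'])
```

```text
at [465.2 125.2 339.3] yaw -2.82 shift units now-axes [ -5.827 -16.741  -3.227] turn -0.005
  after turning: [ -5.82  -16.744  -3.227]
57.711329945379916 29.999239146709442 [ 0.86399866 -0.57298721 -4.09702148] [ 0.03632647 -0.00547186 -0.02279766]
```

Call:
{"method": "carry_out", "body": {
  "motion": "1 0 -0.9 -0.4 0;1 0 -1 -0.4 0;1 0 -1 -0.4 0;1 0 -1 -0.4 0;1 0 -1 -0.4 0;1 -0.5 -1 -0.4 0;1 -0.5 -1 -0.4 0;1 -0.5 -1 -0.4 0;1 -0.5 -1 0 0;1 -0.5 -1 0 0;1 -0.5 -1 0 0;1 -0.5 -1 0 0;1 -0.5 -1 0 0;1 -0.5 -1 0 0;1 -0.5 -1 0 0;1 -0.5 -1 0 0;1 -0.3 -0.8 0 0;1 0 0 0 0;1 0 0 0 0"
}}

```text
time_s: 11.48
eef_pos: [589.1, -299.9, 417.4]
tcp_rot: [-0.0, 0.025, 1.0, 0.0]
contact_force: [-0.2, 1.3, -4.7]
width: 57.9
finger_force: 30.0
```

Run:
```python
from h import *
c=camera('wrist');im=c['img'];np.savez('w5.npz',**c)
cv2.imwrite('pics/w5.png',im);print(pose()[0])
```

```text
[ 588.97192112 -298.96588385  417.49567908]
```

View pics/w5.png

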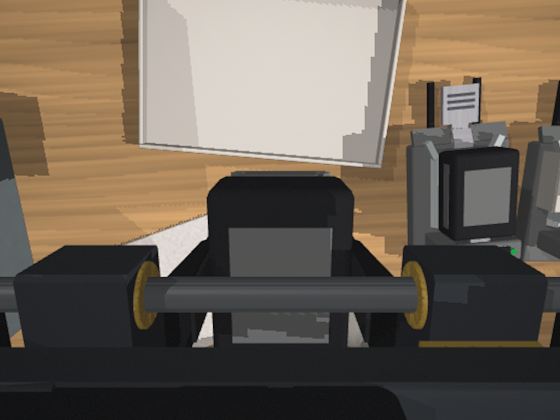

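The tray's far edge runs from (140,147) to (381,166); its right edge reaches (406,0).

Run:
```python
from h import *
c=dict(np.load('w5.npz'));P=ray(c,[(140,148),(381,167),(406,0),(139,0)],18)[:,:2];print(P.round(1))
v=P[1]-P[0];L=np.linalg.norm(v);ty=v/L;tx=np.array([ty[1],-ty[0]])
print('len',L,'yaw',np.degrees(np.arctan2(-ty[0],ty[1])))
ctr=(P[0]+P[1])/2-82.5*tx;print('centre',ctr,'vs top 483.2 -305.7')
for n,(a,b) in {'p1':(-45,-64),'p2':(45,-64),'cover':(0,60)}.items():print(n,ctr+a*tx+b*ty)
q=ctr+45*tx-64*ty; plan(q[0],q[1],300,-97.8)
```

```text
[[ 548.  -437.6]
 [ 579.4 -196.4]
 [ 426.5 -175.4]
 [ 414.2 -419.9]]
len 243.31227686917316 yaw -7.4095154583710325
centre [ 481.91890781 -306.35712254] vs top 483.2 -305.7
p1 [ 429.04121025 -364.01949416]
p2 [ 518.28968855 -375.62592005]
cover [ 489.65652507 -246.85813701]
at [ 589.  -299.   417.5] yaw -2.85 shift units now-axes [ 2.668 -3.206  4.699] turn 18.989
  after turning: [-3.424 -2.382  4.699]
```

Call:
{"method": "carry_out", "body": {
  "motion": "1 0 0 0 1;1 0 0 0.2 1;1 0 0 0.2 1;1 0 0 0.2 1;1 0 0 0.2 1;1 0 0 0.2 1;1 0 0 0.2 1;1 0 0 0.2 1;1 0 0 0.2 1;1 0 0 0.2 1;1 0 0 0.2 1;1 0 0 0.2 1;1 0 0 0.2 1;1 0 0 0.2 1;1 0 0 0.2 1;1 0 0 0.2 1;1 0 0 0 1;1 0 0 0 1;1 0 0 0 0.95;1 0 0 0 0"
}}

```text
time_s: 13.2
eef_pos: [589.1, -297.8, 343.1]
tcp_rot: [0.0, 0.753, 0.658, 0.0]
contact_force: [0.1, -0.1, -4.0]
width: 57.7
finger_force: 30.0
```

Call:
{"method": "carry_out", "body": {
  "motion": "1 -0.8 -0.6 0 0;1 -0.9 -0.6 0 0;1 -0.9 -0.6 0 0;1 -0.8 -0.58 0 0;1 0 0 0 0;1 0 0 0 0"
}}

```text
time_s: 13.7
eef_pos: [518.3, -375.5, 343.0]
tcp_rot: [0.0, 0.752, 0.659, 0.0]
contact_force: [-0.4, 0.1, -3.9]
width: 57.9
finger_force: 30.0
```

Run:
```python
from h import *
plan(518.3,-375.6,4+38+171,-97.6)
```

```text
at [ 518.3 -375.5  343. ] yaw -97.52 shift units now-axes [-4.000e-03 -2.000e-03  5.199e+00] turn 0.017
  after turning: [-4.000e-03 -2.000e-03  5.199e+00]
```

Call:
{"method": "carry_out", "body": {
  "motion": "1 0 0 0.7 0;1 0 0 0.8 0;1 0 0 0.8 0;1 0 0 0.8 0;1 0 0 0.8 0;1 0 0 0.6 0;1 0 0 0.4 0;1 0 0 0.1 0;1 0 0 0.1 0;1 0 0 0.08 0;1 0 0 0 0;1 0 0 0 0"
}}

```text
time_s: 14.7
eef_pos: [519.3, -375.2, 214.1]
tcp_rot: [0.001, 0.752, 0.659, 0.0]
contact_force: [1.4, 1.3, 0.0]
width: 57.7
finger_force: 30.0
```

Call:
{"method": "carry_out", "body": {
  "motion": "-0.5 0 0 0 0;-0.5 0 0 0 0;-0.5 0 0 0 0;-0.5 0 0 0 0;-0.5 0 0 -0.3 0;-0.5 0 0 -0.6 0;-0.5 0 0 -1 0;-0.5 0 0 -1 0;-0.5 0 0 -1 0;-0.5 0 0 -1 0"
}}

```text
time_s: 15.53
eef_pos: [518.8, -375.2, 337.2]
tcp_rot: [0.0, 0.752, 0.659, 0.0]
contact_force: [-0.6, -0.1, 0.0]
width: 71.2
finger_force: 0.0
```

Run:
```python
from h import *
o=np.array([602.6,-118.3]);d=np.array([np.cos(np.radians(2.5)),np.sin(np.radians(2.5))])
t=o-85*d;print(t);plan(*t,310,2.5)
c=camera('top');cv2.imwrite('pics/t3.png',c['img'][190:320,340:500])
```

```text
[ 517.68090117 -122.00764793]
at [ 518.8 -375.2  337.2] yaw -97.56 shift units now-axes [10.032 -1.378  1.089] turn -20.013
  after turning: [-0.397 10.118  1.089]
```

Call:
{"method": "carry_out", "body": {
  "motion": "1 0 0 0 -1;1 0 0 0 -1;1 0 0 0 -1;1 0 0 0 -1;1 0 0 0 -1;1 0 0 0 -1;1 0 0 0 -1;1 0 0 0 -1;1 0 0 0 -1;1 0 0 0 -1;1 0 0 0 -1;1 0 0 0 -1;1 0 0 0 -1;1 0 0 0 -1;1 0 0 0 -1;1 0 0 0 -1;1 0 0 0 -1;1 0 0 0 -1;1 0 0 0 -1;1 0 0 0 -1"
}}

```text
time_s: 17.25
eef_pos: [518.9, -375.2, 335.9]
tcp_rot: [0.0, -0.023, 1.0, -0.0]
contact_force: [-0.1, 0.3, 0.5]
width: 0.6
finger_force: 0.0
```

Call:
{"method": "carry_out", "body": {
  "motion": "1 -0.04 0.6 0 0;1 -0.04 0.95 0 0;1 -0.04 1 0 0;1 -0.04 1 0 0;1 -0.04 1 0 0;1 -0.04 1 0 0;1 -0.04 1 0 0;1 -0.04 1 0.2 0;1 -0.04 1 0.3 0;1 -0.04 0.95 0.3 0;1 0 0.62 0.3 0;1 0 0 0 0;1 0 0 0 0"
}}

```text
time_s: 18.33
eef_pos: [518.1, -121.1, 308.2]
tcp_rot: [-0.0, -0.021, 1.0, 0.0]
contact_force: [-0.1, -0.1, -0.2]
width: 0.5
finger_force: 0.0
```

Run:
```python
from h import *
plan(517.7,-122,201,2.5)
```

```text
at [ 518.1 -121.1  308.2] yaw 2.45 shift units now-axes [ 0.016 -0.035  4.289] turn -0.01
  after turning: [ 0.016 -0.035  4.289]
```

Press tab C, then raise, move over the popped pack and open.

Call:
{"method": "carry_out", "body": {
  "motion": "1 0 -0.03 0.7 0;1 0 0 0.9 0;1 0 0 0.9 0;1 0 0 0.7 0;1 0 0 0.3 0;1 0 0 0.2 0;1 0 0 0.2 0;1 0 0 0.2 0;1 0 0 0.2 0;1 0 0 0 0;1 0 0 0 0;1 0 0 0 0;1 0 0 0 0"
}}

```text
time_s: 19.42
eef_pos: [518.4, -123.0, 201.2]
tcp_rot: [0.001, -0.021, 1.0, -0.0]
contact_force: [-1.9, -1.5, 5.5]
width: 0.6
finger_force: 2.9
```

Call:
{"method": "carry_out", "body": {
  "motion": "-1 0 0 -0.8 0;-1 0 0 -1 0;-1 0 0 -1 0;-1 0 0 -0.8 0;-1 -0.7 0 0 0;-1 -1 0 0 0;-1 -1.0 0 0 0;-1 -0.04 0 0 0;-1 0 0 0 0;-1 0 0 0 0;-1 0 0 0 0;-1 0 0 0 0;-1 0 0 0 0;-1 0 0 0 0"
}}

```text
time_s: 20.58
eef_pos: [586.4, -120.0, 290.6]
tcp_rot: [0.0, -0.021, 1.0, 0.0]
contact_force: [-0.2, -0.4, -0.8]
width: 88.7
finger_force: 0.0
```

Run:
```python
from h import *
plan(602.6-16,-119,231.5,2.5);print(sense()['width'])
c=camera('top');cv2.imwrite('pics/t4.png',cv2.resize(c['img'][155:310,200:480],None,fx=2.8,fy=2.8,interpolation=cv2.INTER_CUBIC))
```

```text
at [ 586.4 -120.   290.6] yaw 2.42 shift units now-axes [-0.011  0.038  2.364] turn -0.016
  after turning: [-0.011  0.038  2.364]
88.69697546501767
```

View pics/t4.png

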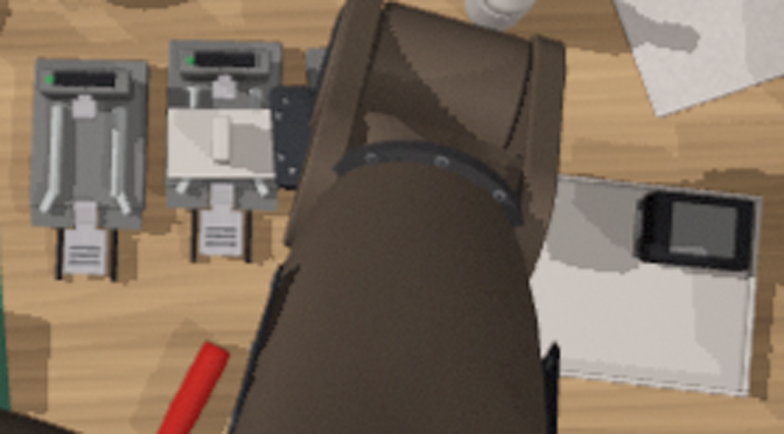

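Pack 1 stands squarely in the tray corner, at crop (697,230). Next I grip pack 2 and slide it out.

Call:
{"method": "carry_out", "body": {
  "motion": "-1 0 0.02 0 0;-1 0 0 0.6 0;-1 0 0 0.6 0;-1 0 0 0.6 0;-1 0 0 0.55 0;-1 0 0 0 0;1 0 0 0 0;1 0 0 0 0;1 0 0 0 0;1 0 0 0 0;1 0 0 0 0;1 0 0 0 0;1 0 0 0 0;1 0 0 0 0;1 0 0 0 0"
}}

```text
time_s: 21.88
eef_pos: [586.7, -119.4, 232.1]
tcp_rot: [0.0, -0.021, 1.0, -0.0]
contact_force: [-2.0, 0.7, 5.4]
width: 57.6
finger_force: 30.0
```

Call:
{"method": "carry_out", "body": {
  "motion": "1 0.2 0 0 0;1 0.3 0 0 0"
}}

```text
time_s: 22.05
eef_pos: [574.5, -120.0, 232.1]
tcp_rot: [0.001, -0.021, 1.0, -0.0]
contact_force: [3.4, 0.1, 5.4]
width: 57.6
finger_force: 30.0
```

Call:
{"method": "carry_out", "body": {
  "motion": "1 0.4 0 -0.02 0;1 0.5 0 0 0;1 0.5 0 0 0;1 0.5 0 0 0;1 0.5 0 0 0;1 0.5 0 0 0;1 0.5 0 0 0;1 0.5 0 0 0;1 0.3 0 0 0;1 0 0 0 0;1 0 0 -0.4 0;1 0 0 -0.8 0;1 0 0 -1 0;1 0 0 -1 0;1 0 0 -1 0"
}}

```text
time_s: 23.3
eef_pos: [469.4, -124.3, 339.0]
tcp_rot: [0.0, -0.021, 1.0, 0.0]
contact_force: [0.2, -0.6, -5.3]
width: 57.9
finger_force: 30.0
```

Run:
```python
from h import *
plan(429,-364,340,-97.6);s=sense();print(s['width'],s['contact_force'])
```

```text
at [ 469.4 -124.3  339. ] yaw 2.44 shift units now-axes [ 2.024 -9.512 -0.043] turn 20.009
  after turning: [-9.719 -0.335 -0.043]
57.871932636287475 [ 0.21708544 -0.58791117 -5.33504787]
```

Call:
{"method": "carry_out", "body": {
  "motion": "1 0 0 0 1;1 0 0 0 1;1 0 0 0 1;1 0 0 0 1;1 0 0 0 1;1 0 0 0 1;1 0 0 0 1;1 0 0 0 1;1 0 0 0 1;1 0 0 0 1;1 0 0 0 1;1 0 0 0 1;1 0 0 0 1;1 0 0 0 1;1 0 0 0 1;1 0 0 0 1;1 0 0 0 1;1 0 0 0 1;1 0 0 0 1;1 0 0 0 1"
}}

```text
time_s: 24.97
eef_pos: [469.5, -124.3, 337.9]
tcp_rot: [0.0, 0.754, 0.657, 0.0]
contact_force: [0.8, 0.3, -4.7]
width: 57.9
finger_force: 30.0
```

Call:
{"method": "carry_out", "body": {
  "motion": "1 -0.7 -0.03 0 0;1 -1 -0.03 0 0;1 -1 -0.03 0 0;1 -1 -0.03 0 0;1 -1 -0.03 0 0;1 -1 -0.03 0 0;1 -1 -0.03 0 0;1 -1 -0.03 0 0;1 -1 -0.03 0 0;1 -1 -0.04 0 0;1 0 0 0 0;1 0 0 0 0"
}}

```text
time_s: 25.97
eef_pos: [429.5, -364.6, 337.4]
tcp_rot: [-0.0, 0.753, 0.658, 0.0]
contact_force: [-0.3, 0.6, -5.0]
width: 57.9
finger_force: 30.0
```

Run:
```python
from h import *
plan(429,-364,214,-97.6)
```

```text
at [ 429.5 -364.6  337.4] yaw -97.66 shift units now-axes [ 0.021 -0.022  4.938] turn -0.012
  after turning: [ 0.021 -0.022  4.938]
```

Call:
{"method": "carry_out", "body": {
  "motion": "1 0.02 -0.02 0.7 0;1 0 0 0.8 0;1 0 0 0.8 0;1 0 0 0.8 0;1 0 0 0.8 0;1 0 0 0.5 0;1 0 0 0.26 0;1 0 0 0.1 0;1 0 0 0.1 0;1 0 0 0.08 0;1 0 0 0 0;1 0 0 0 0"
}}

```text
time_s: 26.97
eef_pos: [429.3, -363.2, 214.3]
tcp_rot: [0.0, 0.752, 0.659, 0.0]
contact_force: [0.3, -0.1, -5.2]
width: 57.8
finger_force: 30.0
```

Call:
{"method": "carry_out", "body": {
  "motion": "-0.4 0 0 0 0;-0.4 0 0 0 0;-0.4 0 0 0 0;-0.4 0 0 0 0;-0.4 0 0 -0.3 0;-0.4 0 0 -0.6 0;-0.4 0 0 -1 0;-0.4 0 0 -1 0;-0.4 0 0 -1 0;-0.4 0 0 -1 0"
}}

```text
time_s: 27.8
eef_pos: [429.0, -363.0, 338.0]
tcp_rot: [0.0, 0.752, 0.659, 0.0]
contact_force: [0.5, -0.1, 0.6]
width: 66.8
finger_force: 0.0
```

Run:
```python
from h import *
plan(597.7,6.3,310,-2.8)
```

```text
at [ 429. -363.  338.] yaw -97.57 shift units now-axes [15.533  4.743  1.122] turn -18.953
  after turning: [-6.017 15.085  1.122]
```

Call:
{"method": "carry_out", "body": {
  "motion": "-0.4 0 0 0 -1;-0.4 0 0 0 -1;-0.4 0 0 0 -1;-0.4 0 0 0 -1;-0.4 0 0 0 -1;-0.4 0 0 0 -1;-0.4 0 0 0 -1;-0.4 0 0 0 -1;-0.4 0 0 0 -1;-0.4 0 0 0 -1;-0.4 0 0 0 -1;-0.4 0 0 0 -1;-0.4 0 0 0 -1;-0.4 0 0 0 -1;-0.4 0 0 0 -1;-0.4 0 0 0 -1;-0.4 0 0 0 -1;-0.4 0 0 0 -1;-0.4 0 0 0 -0.95;-0.4 0 0 0 0"
}}

```text
time_s: 29.47
eef_pos: [429.1, -363.1, 336.8]
tcp_rot: [0.0, 0.023, 1.0, -0.0]
contact_force: [-1.1, -1.2, -1.3]
width: 66.7
finger_force: 0.0
```

Call:
{"method": "carry_out", "body": {
  "motion": "-0.4 -0.3 0.7 0 0;-0.4 -0.4 1 0 0;-0.4 -0.4 1 0 0;-0.4 -0.4 1 0 0;-0.4 -0.4 1 0 0;-0.4 -0.4 1 0 0;-0.4 -0.4 1 0 0;-0.4 -0.4 1 0 0;-0.4 -0.4 1 0 0;-0.4 -0.4 1 0 0;-0.4 -0.4 1 0 0;-0.4 -0.4 1 0 0;-0.4 -0.4 1 0 0;-0.4 -0.4 1 0 0;-0.4 -0.4 1 0 0;-0.4 -0.12 0.38 0 0;-0.4 0 0 0 0;-0.4 0 0 0 0"
}}

```text
time_s: 30.97
eef_pos: [597.7, 5.8, 336.3]
tcp_rot: [-0.0, 0.025, 1.0, -0.0]
contact_force: [-0.3, 0.2, -1.0]
width: 66.4
finger_force: 0.0
```

Run:
```python
from h import *
plan(597.7,6.3,240,-2.8)
```

```text
at [597.7   5.8 336.3] yaw -2.83 shift units now-axes [2.000e-03 2.000e-02 3.851e+00] turn -0.007
  after turning: [2.000e-03 2.000e-02 3.851e+00]
```

Call:
{"method": "carry_out", "body": {
  "motion": "-0.4 0 0.02 0.6 0;-0.4 0 0 0.8 0;-0.4 0 0 0.8 0;-0.4 0 0 0.8 0;-0.4 0 0 0.5 0;-0.4 0 0 0.27 0;1 0 0 0 0;1 0 0 0 0;1 0 0 0 0;1 0 0 0 0;1 0 0 0 0;1 0 0 0 0;1 0 0 0 0;1 0 0 0 0;1 0 0 0 0;1 0 0 0 0"
}}

```text
time_s: 32.3
eef_pos: [598.1, 6.5, 242.1]
tcp_rot: [0.0, 0.025, 1.0, 0.0]
contact_force: [-1.1, 0.0, 1.1]
width: 14.0
finger_force: 30.0
```

Call:
{"method": "carry_out", "body": {
  "motion": "1 0 0 -0.2 0;1 0 0 -0.5 0;1 0 0 -1 0;1 0 0 -1 0;1 0 0 -1 0;1 0 0 -0.6 0;1 0 0 0 0"
}}

```text
time_s: 32.88
eef_pos: [598.3, 6.5, 352.9]
tcp_rot: [0.003, 0.024, 1.0, -0.0]
contact_force: [0.8, -0.0, -1.4]
width: 13.7
finger_force: 30.0
```

Run:
```python
from h import *
plan(489.7,-246.9,340,-7.5);s=sense();print(s['width'],s['finger_force'],s['contact_force'])
```

```text
at [598.3   6.5 352.9] yaw -2.81 shift units now-axes [  3.844 -10.337   0.497] turn 0.939
  after turning: [  2.985 -10.617   0.497]
13.724160773125309 29.994744658470154 [ 0.83885553 -0.03906887 -1.3575005 ]
```

Call:
{"method": "carry_out", "body": {
  "motion": "1 0 0 0 0.95;1 0.15 -0.8 0 0;1 0.3 -1 0 0;1 0.3 -1 0 0;1 0.3 -1 0 0;1 0.3 -1 0 0;1 0.3 -1 0 0;1 0.3 -1 0 0;1 0.3 -1 0 0;1 0.3 -1 0 0;1 0.3 -1 0 0;1 0.13 -0.82 0 0;1 0 0 0 0;1 0 0 0 0"
}}

```text
time_s: 34.05
eef_pos: [488.8, -247.6, 348.5]
tcp_rot: [-0.001, 0.067, 0.998, 0.0]
contact_force: [-1.0, 0.6, -1.7]
width: 13.9
finger_force: 30.0
```

Run:
```python
from h import *
plan(489.7,-246.9,224,-7.5)
```

```text
at [ 488.8 -247.6  348.5] yaw -7.68 shift units now-axes [-0.037  0.028  4.979] turn -0.035
  after turning: [-0.038  0.028  4.979]
```

Call:
{"method": "carry_out", "body": {
  "motion": "1 -0.03 0.03 0.7 0;1 0 0 0.9 0;1 0 0 0.9 0;1 0 0 0.9 0;1 0 0 0.8 0;1 0 0 0.4 0;1 0 0 0.15 0;1 0 0 0.1 0;1 0 0 0.1 0;1 0 0 0 0;1 0 0 0 0"
}}

```text
time_s: 34.97
eef_pos: [490.2, -246.3, 226.4]
tcp_rot: [0.001, 0.066, 0.998, -0.0]
contact_force: [1.0, 0.4, -0.7]
width: 13.7
finger_force: 30.0
```

Call:
{"method": "carry_out", "body": {
  "motion": "0.2 0 0 0 0;0.2 0 0 0 0;0.2 0 0 0 0;0.2 0 0 0 0;0.2 0 0 0 0;0.2 0 0 -0.3 0;0.2 0 0 -0.6 0;0.2 0 0 -1 0;0.2 0 0 -1 0;0.2 0 0 -1 0;0.2 0 0 -1 0;-1 0 0 -1 0;-1 0 0 -1 0;-1 0 0 0 0"
}}

```text
time_s: 36.13
eef_pos: [490.2, -246.3, 403.3]
tcp_rot: [0.003, 0.066, 0.998, -0.002]
contact_force: [0.4, 0.9, -0.1]
width: 52.6
finger_force: 0.0
```

Run:
```python
from h import *
c=camera('top');im=c['img'];g=cv2.cvtColor(im,cv2.COLOR_BGR2GRAY)
cv2.imwrite('pics/t5.png',cv2.resize(im[195:315,90:480],None,fx=2,fy=2,interpolation=cv2.INTER_CUBIC))
for n,(x0,y0,x1,y1) in {'f1':(95,255,140,305),'f2':(155,255,195,305)}.items():
    m=((g[y0:y1,x0:x1]>85)).astype('uint8')
    k=max(cv2.findContours(m,0,1)[0],key=cv2.contourArea)+np.array([[x0,y0]])
    r=cv2.minAreaRect(ray(c,k[:,0,:],50)[:,:2].astype('float32'));print(n,r)
plan(440,243,420,0)
```

```text
f1 ((441.5188903808594, 388.1607666015625), (47.935665130615234, 38.03532791137695), 15.652040481567383)
f2 ((437.4241943359375, 247.52337646484375), (38.294166564941406, 49.261695861816406), 89.74060821533203)
at [ 490.  -246.2  401. ] yaw -7.56 shift units now-axes [ 4.554 19.132 -0.82 ] turn -1.513
  after turning: [ 1.996 19.565 -0.82 ]
```

View pics/t5.png

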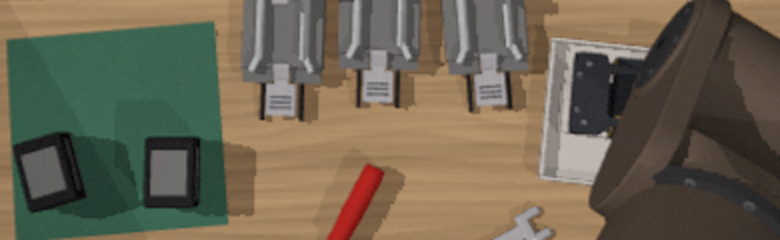

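The cradles are empty, the tray holds the cover, and both flats are where they were. I move to look at flat 2 from close by.

Call:
{"method": "carry_out", "body": {
  "motion": "-1 0 0.7 -0.4 -0.8;-1 0.05 1 -0.4 -0.75;-1 0.05 1 0 0;-1 0.05 1 0 0;-1 0.05 1 0 0;-1 0.05 1 0 0;-1 0.05 1 0 0;-1 0.05 1 0 0;-1 0.05 1 0 0;-1 0.05 1 0 0;-1 0.05 1 0 0;-1 0.05 1 0 0;-1 0.05 1 0 0;-1 0.05 1 0 0;-1 0.05 1 0 0;-1 0.05 1 0 0;-1 0.05 1 0 0;-1 0.05 1 0 0;-1 0.05 1 0 0;-1 0 0.95 0 0"
}}

```text
time_s: 37.85
eef_pos: [469.5, 246.1, 417.5]
tcp_rot: [-0.001, -0.002, 1.0, -0.0]
contact_force: [0.3, -0.2, 0.4]
width: 95.2
finger_force: 0.0
```

Call:
{"method": "carry_out", "body": {
  "motion": "-1 0 0 0 0;-1 0 0 0 0"
}}

```text
time_s: 38.02
eef_pos: [469.7, 245.6, 417.3]
tcp_rot: [-0.001, -0.003, 1.0, -0.0]
contact_force: [-0.5, -0.3, 0.1]
width: 95.1
finger_force: 0.0
```

```bash
cat > flat.py <<'E'
from h import *
def label(c,guess,yaw):  # label contour near guess, plane z=50
    im=c['img'];g=cv2.cvtColor(im,cv2.COLOR_BGR2GRAY);hs=cv2.cvtColor(im,cv2.COLOR_BGR2HSV)
    m=((g>75)&(g<190)&(hs[...,1]<60)).astype('uint8');m[240:]=0
    for k in cv2.findContours(m,0,1)[0]:
        if cv2.contourArea(k)<600: continue
        r=cv2.minAreaRect(ray(c,k[:,0,:],50)[:,:2].astype('float32'))
        if np.hypot(*(np.array(r[0])-guess))<60: print('label',r)
E
python3 - <<'E'
from flat import *
plan(437.5,247.5,300,0)
c=camera('wrist');label(c,(437.5,247.5),0);cv2.imwrite('pics/w6.png',c['img'])
E
```

```text
at [469.7 245.6 417.3] yaw 0.3 shift units now-axes [1.279 0.087 4.696] turn 0.06
  after turning: [1.28  0.08  4.696]
label ((435.8381652832031, 246.07150268554688), (40.63837432861328, 50.68867492675781), 88.42129516601562)
```

Call:
{"method": "carry_out", "body": {
  "motion": "-1 0.6 0.01 0.8 0.38;-1 0.6 0.01 1 0;-1 0.17 0 1 0;-1 0 0 1 0;-1 0 0 1 0;-1 0 0 1 0;-1 0 0 0.9 0;-1 0 0 0.8 0;-1 0 0 0.5 0;-1 0 0 0.29 0;-1 0 0 0 0;1 0 0 0 0;1 0 0 0 0;1 0 0 0 0;1 0 0 0 0;1 0 0 0 0;1 0 0 0 0;1 0 0 0 0;1 0 0 0 0;1 0 0 0 0"
}}

```text
time_s: 39.73
eef_pos: [435.8, 245.9, 211.3]
tcp_rot: [0.0, 0.015, 1.0, 0.0]
contact_force: [-1.2, 0.3, 5.9]
width: 58.0
finger_force: 30.0
```

Run:
```python
from h import *
o=np.array([596.8,118.7]);a=np.radians(-2.8);q=o-115*np.array([np.cos(a),np.sin(a)]);print(q)
plan(*q,280,-2.8);s=sense();print(s['width'],s['finger_force'],s['contact_force'])
```

```text
[481.93729421 124.31772353]
at [435.8 245.9 211.3] yaw -1.71 shift units now-axes [-1.992 -4.805 -2.75 ] turn 0.219
  after turning: [-2.083 -4.766 -2.75 ]
57.98226902426373 29.99995529651642 [-1.20508685  0.27563986  5.91934903]
```

Call:
{"method": "carry_out", "body": {
  "motion": "1 0 0 -0.4 0;1 0 0 -0.8 0;1 0 0 -0.8 0;1 0 0 -0.8 0.2;1 -0.4 -0.8 0 0;1 -0.42 -0.95 0 0;1 -0.42 -0.95 0 0;1 -0.42 -0.95 0 0;1 -0.42 -0.95 0 0;1 0 -0.17 0 0;1 0 0 0 0;1 0 0 0 0"
}}

```text
time_s: 40.73
eef_pos: [481.8, 124.2, 281.0]
tcp_rot: [-0.0, 0.024, 1.0, 0.0]
contact_force: [0.3, 0.5, -4.5]
width: 58.0
finger_force: 30.0
```

Run:
```python
from h import *
plan(481.9,124.3,233,-2.8);s=sense();print(s['width'],s['finger_force'],s['contact_force'])
c=camera('top');cv2.imwrite('pics/t6.png',c['img'])
```

```text
at [481.8 124.2 281. ] yaw -2.76 shift units now-axes [-0.005  0.002  1.922] turn 0.007
  after turning: [-0.005  0.002  1.922]
57.9530979656458 29.99816358089447 [ 0.30858035  0.52237396 -4.46461402]
```

Lower to 233 and advance slowly 45 mm, checking force.

Call:
{"method": "carry_out", "body": {
  "motion": "1 0 0 0.6 0;1 0 0 0.6 0;1 0 0 0.5 0;1 0 0 0.22 0;1 0 0 0 0;1 0 0 0 0"
}}

```text
time_s: 41.28
eef_pos: [482.0, 124.8, 233.1]
tcp_rot: [-0.0, 0.023, 1.0, 0.0]
contact_force: [1.3, -0.9, -3.6]
width: 57.8
finger_force: 30.0
```

Call:
{"method": "carry_out", "body": {
  "motion": "1 -0.2 0 0 0;1 -0.2 0 0 0;1 -0.2 0 0 0;1 -0.2 0 0 0;1 -0.2 0 0 0;1 -0.2 0 0 0"
}}

```text
time_s: 41.78
eef_pos: [512.4, 122.7, 233.1]
tcp_rot: [-0.0, 0.024, 1.0, 0.0]
contact_force: [-13.8, 1.4, 9.7]
width: 57.6
finger_force: 30.0
```

Call:
{"method": "carry_out", "body": {
  "motion": "1 -0.2 0 0 0;1 -0.2 0 0 0;1 -0.2 0 0 0"
}}

```text
time_s: 42.03
eef_pos: [527.6, 122.1, 233.3]
tcp_rot: [0.0, 0.024, 1.0, 0.0]
contact_force: [-3.2, 1.0, 4.4]
width: 58.2
finger_force: 30.0
```

Call:
{"method": "carry_out", "body": {
  "motion": "1 -0.2 0 -0.01 0;1 -0.25 0 0 0;1 -0.25 0 0 0;1 -0.25 0 0 0;1 -0.25 0 0 0;1 -0.25 0 0 0;1 -0.25 0 0 0;1 -0.25 0 0 0"
}}

```text
time_s: 42.7
eef_pos: [576.3, 119.8, 233.3]
tcp_rot: [-0.0, 0.024, 1.0, 0.0]
contact_force: [-2.3, 0.9, 3.9]
width: 58.1
finger_force: 30.0
```

Call:
{"method": "carry_out", "body": {
  "motion": "1 -0.15 0 0 0;1 -0.15 0 0 0;1 -0.15 0 0 0;1 -0.1 0 0 0;1 -0.1 0 0 0;1 0 0 0 0"
}}

```text
time_s: 43.2
eef_pos: [591.2, 119.1, 233.4]
tcp_rot: [-0.002, 0.024, 1.0, -0.0]
contact_force: [-12.0, -0.5, 11.2]
width: 57.9
finger_force: 30.0
```

Call:
{"method": "carry_out", "body": {
  "motion": "1 -0.1 0 0 0;1 -0.1 0 0 0;1 -0.05 0 0 0;1 0 0 0 0"
}}

```text
time_s: 43.53
eef_pos: [597.3, 118.8, 233.4]
tcp_rot: [-0.002, 0.024, 1.0, -0.0]
contact_force: [-13.4, -0.6, 12.0]
width: 57.8
finger_force: 30.0
```

Call:
{"method": "carry_out", "body": {
  "motion": "1 -0.05 0 0 0;1 -0.05 0 0 0;1 0 0 0 0;1 0 0 0 0"
}}

```text
time_s: 43.87
eef_pos: [599.7, 118.7, 233.3]
tcp_rot: [-0.002, 0.024, 1.0, -0.0]
contact_force: [-12.3, -0.7, 11.0]
width: 58.1
finger_force: 30.0
```

Call:
{"method": "carry_out", "body": {
  "motion": "1 -0.04 0 0 0;1 -0.04 0 0 0;1 0 0 0 0"
}}

```text
time_s: 44.12
eef_pos: [601.6, 118.6, 233.4]
tcp_rot: [-0.002, 0.024, 1.0, -0.0]
contact_force: [-13.6, 0.3, 12.0]
width: 58.1
finger_force: 30.0
```

Call:
{"method": "carry_out", "body": {
  "motion": "1 -0.04 0 0 0;1 -0.04 0 0 0;1 0 0 0 0"
}}

```text
time_s: 44.37
eef_pos: [603.1, 118.6, 233.2]
tcp_rot: [-0.003, 0.024, 1.0, -0.0]
contact_force: [-18.5, 0.5, 14.4]
width: 58.0
finger_force: 30.0
```

Force rose at 603, so it is at the stop. Release and look.

Call:
{"method": "carry_out", "body": {
  "motion": "-0.6 0 0 0 0;-0.6 0 0 0 0;-0.6 0 0 0 0;-0.6 0 0 0 0;-0.6 0 0 0 0;-0.6 0 0 -0.5 0;-0.6 0 0 -1 0;-0.6 0 0 -1 0;-0.6 0 0 -1 0;-0.6 0 0 -1 0;-1 0 0 -1 0;-1 0 0 -1 0;-1 0 0 -1 0;-1 0 0 0 0;-1 0 0 0 0"
}}

```text
time_s: 45.62
eef_pos: [604.3, 118.4, 422.8]
tcp_rot: [0.002, 0.024, 1.0, 0.0]
contact_force: [0.1, -0.3, -0.1]
width: 94.6
finger_force: 0.0
```

Run:
```python
from h import *
print(pose()[0])
c=camera('wrist');np.savez('w7.npz',**c);im=c['img']
cv2.imwrite('pics/w7.png',im)
hs=cv2.cvtColor(im,cv2.COLOR_BGR2HSV);g=cv2.cvtColor(im,cv2.COLOR_BGR2GRAY)
m=((g>75)&(g<150)&(hs[...,1]<60)).astype('uint8')
for k in cv2.findContours(m,0,1)[0]:
    if cv2.contourArea(k)<600: continue
    r=cv2.minAreaRect(ray(c,k[:,0,:],72)[:,:2].astype('float32'));print(r)
```

```text
[604.34705844 118.39274744 422.78551272]
((703.9862670898438, 120.94818878173828), (392.36590576171875, 8.376139640808105), 87.26544189453125)
((649.6338500976562, -68.6688461303711), (26.30858039855957, 67.35176849365234), 2.7488136291503906)
((608.595947265625, 21.12317657470703), (84.67864990234375, 125.58845520019531), 87.3622055053711)
((587.5645751953125, -50.97772979736328), (101.96272277832031, 38.034034729003906), 12.844545364379883)
((597.1158447265625, 118.1868896484375), (82.72329711914062, 122.00161743164062), 87.14186096191406)
((575.5477294921875, -98.19967651367188), (134.53125, 65.3804702758789), 5.624112606048584)
```

View pics/w7.png

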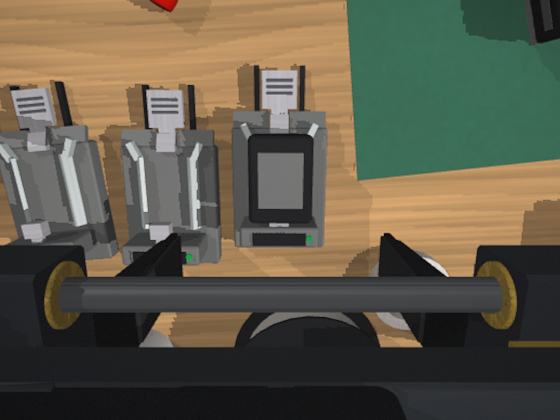

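Pack at (281,180) sits against the end stop, ejector pressed in. Measure the label against the original.

Run:
```python
from h import *
c=dict(np.load('w7.npz'));im=c['img'];g=cv2.cvtColor(im,cv2.COLOR_BGR2GRAY)
def rect(sl,lo,hi,z):
    y0,y1,x0,x1=sl;m=np.zeros_like(g);s=g[y0:y1,x0:x1];m[y0:y1,x0:x1]=(s>=lo)&(s<=hi)
    k=max(cv2.findContours(m,0,1)[0],key=cv2.contourArea)
    print(cv2.minAreaRect(ray(c,k[:,0,:],z)[:,:2].astype('float32')))
rect((140,218,252,310),75,150,72)
rect((60,113,258,304),135,255,20); rect((80,131,143,190),135,255,20)
plan(480,385,420,15.6)
c=camera('top');im=c['img'];g=cv2.cvtColor(im,cv2.COLOR_BGR2GRAY)
x0,y0,x1,y1=95,255,140,305
k=max(cv2.findContours((g[y0:y1,x0:x1]>85).astype('uint8'),0,1)[0],key=cv2.contourArea)+np.array([[x0,y0]])
print('f1',cv2.minAreaRect(ray(c,k[:,0,:],50)[:,:2].astype('float32')))
```

```text
((596.76123046875, 119.42900085449219), (40.63581085205078, 49.693397521972656), 87.28234100341797)
((512.8974609375, 123.76593780517578), (43.17049789428711, 48.28218460083008), 87.29246520996094)
((525.451416015625, 12.044299125671387), (44.77951431274414, 47.50520706176758), 87.29039764404297)
at [604.3 118.4 421.3] yaw -2.71 shift units now-axes [ 5.472 10.418  0.05 ] turn -3.663
  after turning: [ 1.922 11.61   0.05 ]
f1 ((441.4946594238281, 388.2546691894531), (49.279869079589844, 39.53469467163086), 15.685598373413086)
```

Pack 1 is latched at its original home position. Next is flat 1.

Call:
{"method": "carry_out", "body": {
  "motion": "-1 0.3 0.7 0 0;-1 0.55 1 0 0;-1 0.55 1 0 0;-1 0.55 1 0 0;-1 0.55 1 0 0;-1 0.55 1 0 0;-1 0.55 1 0 0;-1 0.55 1 0 0;-1 0.55 1 0 0;-1 0.55 1 0 0;-1 0.5 1 0 0;-1 0 0.25 0 -0.9;-1 0 0 0 -0.9;-1 0 0 0 -0.9;-1 0 0 0 -0.95;-1 0 0 0 0;-1 0 0 0 0"
}}

```text
time_s: 47.13
eef_pos: [474.1, 398.7, 419.8]
tcp_rot: [-0.001, -0.134, 0.991, -0.0]
contact_force: [-0.4, -0.3, 0.3]
width: 95.3
finger_force: 0.0
```

Run:
```python
from flat import *
c=camera('wrist');label(c,(441.5,388),15);cv2.imwrite('pics/w8.png',c['img'])
plan(441.5,388,210,15.6)
```

```text
label ((439.9496154785156, 387.33502197265625), (50.715492248535156, 40.325950622558594), 14.975162506103516)
at [474.1 398.6 420. ] yaw 15.37 shift units now-axes [ 1.36  -0.061  8.402] turn -0.046
  after turning: [ 1.36  -0.056  8.402]
```

Call:
{"method": "carry_out", "body": {
  "motion": "-1 0.6 -0.03 0.8 0.08;-1 0.6 -0.04 1 0;-1 0.23 0 1 0;-1 0 0 1 0;-1 0 0 1 0;-1 0 0 1 0;-1 0 0 0.9 0;-1 0 0 0.8 0;-1 0 0 0.5 0;-1 0 0 0.38 0;-1 0 0 0 0;1 0 0 0 0;1 0 0 0 0;1 0 0 0 0;1 0 0 0 0;1 0 0 0 0;1 0 0 0 0;1 0 0 0 0;1 0 0 0 0;1 0 0 0 0"
}}

```text
time_s: 48.85
eef_pos: [440.1, 387.5, 211.6]
tcp_rot: [0.0, -0.132, 0.991, 0.0]
contact_force: [-1.6, -1.1, 6.7]
width: 57.7
finger_force: 30.0
```

Call:
{"method": "carry_out", "body": {
  "motion": "1 0 0 -0.4 0;1 0 0 -0.8 0;1 0 0 -1 0;1 0 0 -1 0;1 0 0 -1 0.9;1 0 0 0 0.9;1 0 0 0 0.9;1 0 0 0 0.9;1 0 0 0 0;1 0 0 0 0"
}}

```text
time_s: 49.68
eef_pos: [439.9, 387.5, 316.2]
tcp_rot: [-0.0, 0.024, 1.0, -0.0]
contact_force: [0.0, -0.2, -5.8]
width: 57.8
finger_force: 30.0
```

Run:
```python
from h import *
s=sense();print(s['width'],s['finger_force'],s['contact_force'])
for o in [(609.3,5.2)]:
    a=np.radians(-2.8);q=np.array(o)-115*np.array([np.cos(a),np.sin(a)]);print(q);plan(*q,300,-2.8)
```

```text
57.84253497142725 29.995699524879456 [ 0.00723766 -0.24257161 -5.79329763]
[494.43729421  10.81772353]
at [439.9 387.5 316.2] yaw -2.73 shift units now-axes [ -2.898 -14.944   0.651] turn 0.014
  after turning: [ -2.917 -14.941   0.651]
```

Call:
{"method": "carry_out", "body": {
  "motion": "1 -0.1 -0.6 0 0;1 -0.15 -1 0 0;1 -0.15 -1 0 0;1 -0.15 -1 0 0;1 -0.15 -1 0 0;1 -0.15 -1 0 0;1 -0.15 -1 0 0;1 -0.15 -1 0 0;1 -0.15 -1 0 0;1 -0.15 -1 0 0;1 -0.15 -1 0 0;1 -0.15 -1 0 0;1 -0.15 -1 0 0;1 -0.15 -1 0 0;1 -0.15 -1 0 0;1 -0.15 -1 0 0;1 -0.15 -1 0 0;1 -0.15 -1 0 0;1 -0.15 -1 0 0;1 -0.15 -1 0 0"
}}

```text
time_s: 51.35
eef_pos: [488.7, -107.1, 316.2]
tcp_rot: [-0.0, 0.024, 1.0, 0.0]
contact_force: [0.2, 0.4, -5.8]
width: 57.3
finger_force: 30.0
```

Call:
{"method": "carry_out", "body": {
  "motion": "1 -0.06 -0.7 0 0;1 0 0 0 -0.6;1 0 0 0 -0.45;1 0 0 0 0;1 0 0 0 0"
}}

```text
time_s: 51.77
eef_pos: [489.5, -123.3, 316.2]
tcp_rot: [-0.0, -0.021, 1.0, 0.0]
contact_force: [0.9, -0.2, -5.9]
width: 57.7
finger_force: 30.0
```

Run:
```python
from h import *
plan(487.7,-123.3,233.4,2.45)
```

```text
at [ 489.5 -123.3  316.2] yaw 2.38 shift units now-axes [7.10e-02 3.00e-03 3.31e+00] turn -0.015
  after turning: [7.10e-02 3.00e-03 3.31e+00]
```

Call:
{"method": "carry_out", "body": {
  "motion": "1 0.07 0 0.7 0;1 0 0 0.8 0;1 0 0 0.8 0;1 0 0 0.6 0;1 0 0 0.3 0;1 0 0 0.1 0;1 0 0 0 0;1 0 0 0 0"
}}

```text
time_s: 52.43
eef_pos: [488.3, -123.1, 234.3]
tcp_rot: [0.0, -0.021, 1.0, -0.0]
contact_force: [-0.3, -0.2, -5.1]
width: 58.1
finger_force: 30.0
```

Call:
{"method": "carry_out", "body": {
  "motion": "1 -0.2 0 0 0;1 -0.2 0 0 0;1 -0.2 0 0 0;1 -0.2 0 0 0;1 -0.2 0 0 0;1 -0.2 0 0 0"
}}

```text
time_s: 52.93
eef_pos: [518.5, -121.8, 233.8]
tcp_rot: [-0.0, -0.021, 1.0, 0.0]
contact_force: [-1.6, 0.1, -2.9]
width: 57.6
finger_force: 30.0
```

Call:
{"method": "carry_out", "body": {
  "motion": "1 -0.2 0 0 0;1 -0.2 0 0 0;1 -0.2 0 0 0;1 -0.2 0 0 0"
}}

```text
time_s: 53.27
eef_pos: [538.6, -121.1, 233.7]
tcp_rot: [0.0, -0.021, 1.0, 0.0]
contact_force: [-1.6, -0.3, -3.4]
width: 58.1
finger_force: 30.0
```

Call:
{"method": "carry_out", "body": {
  "motion": "1 -0.25 0 0 0;1 -0.25 0 0 0;1 -0.25 0 0 0;1 -0.25 0 0 0;1 -0.25 0 0 0;1 -0.25 0 0 0;1 -0.25 0 0 0;1 -0.2 0 0 0"
}}

```text
time_s: 53.93
eef_pos: [587.5, -119.0, 233.7]
tcp_rot: [0.0, -0.021, 1.0, 0.0]
contact_force: [-1.3, 0.3, -3.1]
width: 58.1
finger_force: 30.0
```

Call:
{"method": "carry_out", "body": {
  "motion": "1 -0.15 0 0 0;1 -0.15 0 0 0;1 -0.12 0 0 0;1 -0.1 0 0 0;1 -0.1 0 0 0;1 -0.05 0 0 0;1 0 0 0 0"
}}

```text
time_s: 54.52
eef_pos: [602.8, -118.4, 233.8]
tcp_rot: [-0.002, -0.021, 1.0, 0.0]
contact_force: [-8.8, -1.8, 4.3]
width: 57.8
finger_force: 30.0
```

Call:
{"method": "carry_out", "body": {
  "motion": "1 -0.05 0 0 0;1 -0.05 0 0 0;1 0 0 0 0"
}}

```text
time_s: 54.77
eef_pos: [605.3, -118.3, 233.7]
tcp_rot: [-0.002, -0.021, 1.0, 0.0]
contact_force: [-9.4, -1.9, 3.8]
width: 57.9
finger_force: 30.0
```

Call:
{"method": "carry_out", "body": {
  "motion": "1 -0.04 0 0 0;1 -0.04 0 0 0;1 0 0 0 0"
}}

```text
time_s: 55.02
eef_pos: [607.2, -118.2, 233.7]
tcp_rot: [-0.002, -0.021, 1.0, 0.0]
contact_force: [-11.1, -2.0, 2.8]
width: 58.2
finger_force: 30.0
```

Call:
{"method": "carry_out", "body": {
  "motion": "1 -0.04 0 0 0;1 -0.04 0 0 0;1 0 0 0 0"
}}

```text
time_s: 55.27
eef_pos: [608.7, -118.2, 233.6]
tcp_rot: [-0.003, -0.021, 1.0, 0.0]
contact_force: [-14.4, -1.7, 5.7]
width: 57.9
finger_force: 30.0
```

Call:
{"method": "carry_out", "body": {
  "motion": "1 -0.02 0 0 0;1 -0.02 0 0 0;1 0 0 0 0"
}}

```text
time_s: 55.52
eef_pos: [609.3, -118.2, 233.6]
tcp_rot: [-0.004, -0.021, 1.0, 0.001]
contact_force: [-18.0, -2.9, 7.1]
width: 57.9
finger_force: 30.0
```

Call:
{"method": "carry_out", "body": {
  "motion": "-0.6 0 0 0 0;-0.6 0 0 0 0;-0.6 0 0 0 0;-0.6 0 0 0 0;-0.6 0 0 0 0;-0.6 0 0 -0.5 0;-0.6 0 0 -1 0;-0.6 0 0 -1 0;-0.6 0 0 -1 0;-0.6 0 0 -1 0;-1 0 0 -1 0;-1 0 0 -1 0;-1 0 0 -1 0;-1 0 0 0 0;-1 0 0 0 0"
}}

```text
time_s: 56.77
eef_pos: [610.7, -117.9, 423.3]
tcp_rot: [0.002, -0.021, 1.0, -0.0]
contact_force: [0.4, 0.3, -0.3]
width: 94.5
finger_force: 0.0
```

Run:
```python
from h import *
c=camera('wrist');np.savez('w9.npz',**c);im=c['img'];g=cv2.cvtColor(im,cv2.COLOR_BGR2GRAY)
cv2.imwrite('pics/w9.png',im)
(u,v)=(280,180)
m=np.zeros_like(g);s=g[125:235,230:330];m[125:235,230:330]=(s>75)&(s<150)
for k in cv2.findContours(m,0,1)[0]:
    if cv2.contourArea(k)>500: print(cv2.minAreaRect(ray(c,k[:,0,:],72)[:,:2].astype('float32')))
```

```text
((602.21484375, -117.93180847167969), (49.70793914794922, 40.48345184326172), 2.3957982063293457)
((603.2868041992188, -112.62882995605469), (98.589599609375, 79.53964233398438), 2.4065780639648438)
((605.0304565429688, -153.27183532714844), (99.18163299560547, 19.055892944335938), 0.5662336349487305)
```

View pics/w9.png

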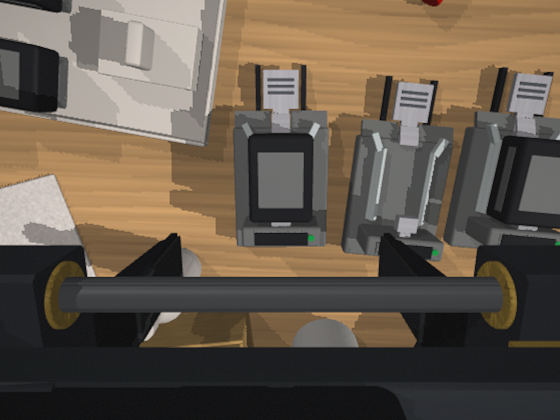

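Pack 2 is home at 602.2, the same as the original; the cover stands in the tray. I pull the arm aside for a final check.

Call:
{"method": "carry_out", "body": {
  "motion": "-1 0 1 0 0;-1 0 1 0 0;-1 0 1 0 0;-1 0 1 0 0;-1 0 1 0 0;-1 0 1 0 0;-1 0 1 0 0;-1 0 1 0 0;-1 0 1 0 0;-1 0 1 0 0;-1 0 1 0 0;-1 0 1 0 0;-1 0 1 0 0;-1 0 1 0 0;-1 0 1 0 0;-1 0 1 0 0;-1 0 1 0 0;-1 0 1 0 0;-1 0 1 0 0;-1 0 1 0 0"
}}

```text
time_s: 58.48
eef_pos: [589.9, 382.8, 419.8]
tcp_rot: [-0.001, -0.021, 1.0, -0.001]
contact_force: [0.3, 0.4, 0.2]
width: 95.0
finger_force: 0.0
```

Run:
```python
from h import *
a=camera('top')['img'][120:320,90:490];b=camera('scene')['img'][130:300,170:470]
a=cv2.resize(a,(700,350));b=cv2.resize(b,(440,249));cv2.imwrite('pics/fin.png',np.vstack([a,np.pad(b,((0,0),(0,260),(0,0)))]))
```

```text
(no output)
```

View pics/fin.png

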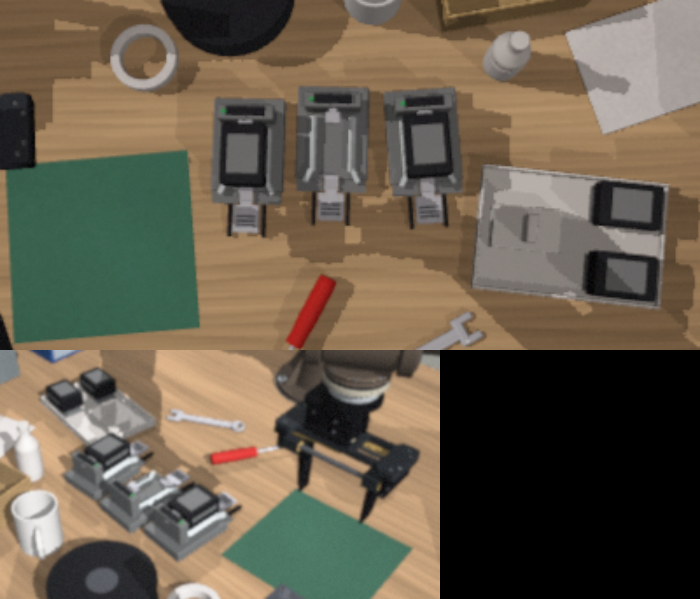

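The mat is empty, packs sit home in A and C, both charged packs and the cover stand in the tray, and the glue bottle is upright.

```bash
python3 -c "
from cell import finish_job
print(finish_job())"
```

```text
the job is handed in; nothing more can be done
None
```

The changeover is done and handed in at about 58 s: both charged packs and the dust cover (right way up) stand in the tray, the two flat packs found on the mat sit home in cradles A and C (they stayed put when released, though I read no catch position directly), cradle B is empty, and the glue bottle is upright.

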